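Set the end cap of the revolving stamp rack

ROBOT

A 6-joint arm with a two-finger parallel gripper is mounted at the origin on the work surface. World frame = base frame: x ahead of the robot, y to its left, z up, the work surface at z = 0. Lengths are in m, angles in degrees, forces in N, time in s.
With the tool pointing down it reaches from about 0.4 to 0.825 m from the base axis. Payload 7 kg.
Tool frame: the origin (TCP) lies between the finger pads, 19 mm behind the fingertips; this is the grasp point; z points along the fingers, y is the line along which they close (so a half turn about z gives the same grasp; the last joint's range is limited). The gripper opens to 88 mm and grips with 3 to 60 N. Pads are 19 mm wide; open, the fingers measure 130 mm over their backs; the gripper's body (78 mm by 193 mm) begins 47 mm behind the grasp point.
Start: joints at [83.314, 20.546, 0.682, 0, -70.136, -16.507], TCP at [0.266, 0.62, 0.245] pointing down, gripper open.
Joint ranges: [-176.03, 176.03], [-82.01, 121.73], [-58.28, 71.71], [-173.87, 95.51], [-174.79, -0.11], [-173.66, 173.66]. Speed limits (degrees/s): [136.94, 136.94, 172.46, 180, 180, 180].

INTERFACE

Orientations are given as [roll, pitch, yaw] about the fixed x, y, z axes, in that order (R = Rz(yaw) Ry(pitch) Rx(roll)).
In Python, from plant import ctrl gives the robot as it stands. The module is installed in compiled form; this text tells all that it offers.
- The arm moves only by the tool send_rows, never from a script. Its argument "plan" is a list that holds one entry, the list of rows, each a list of 6 numbers: the shift along the tool's x, y, z in parts of the range, where 1.0 means 80 cm, then the turn, a rotation vector about the tool's x, y, z in fractions of the full range, 1 being pi/2 rad. A call has 1 to 8 rows; each row is the pose to reach, as a shift and turn from the pose commanded when the call began, along the tool's axes at that moment; what a row does not reach only later rows make up. A row lasts 1/12 s, in which the tool goes at most 41.7 mm and 7.16 degrees, less where a joint would pass 70% of its speed; a pose out of reach is approached as far as the arm can. A call with a gripper value outside its range is refused whole. "fingers" is the opening, from 0 (shut) to 1 (fully open), set as the call begins (left out, the last holds). The fingers move at their own pace and stop on an object; the grip force is fixed at half the most. Time passes only in rows, so rows that repeat a pose let the fingers close. It gives the time, the measured TCP pose, the force, the opening and the grip force at its end, in the units of the state.
- ctrl.get_obs(): the state, without advancing time (a new reading comes with each control period).
- ctrl.snapshot(name): name is "side" or "top"; returns a dict with "img" (400x640x3 uint8, red, green, blue), "K" (3x3 intrinsics, pixels), "pose" (4x4, takes a point from camera to world coordinates). Camera axes: x right, y down, z forward; pixel columns grow to the right and rows downward; lengths in m; the calibration is good to about 2 mm. A picture is of the moment at which its call begins. There is no depth.
- ctrl.close_job(): hands the job in; it is judged then, once.
The state is a dict: "clock": time; "joint_pos": joint angles; "qvel": joint speeds; "tau": joint torques, N m; "tool_pos": TCP position; "orientation": TCP orientation; "force": force on the tool from outside, world axes, zero at the start; "moment": the same for the moment, N m; "opening": finger opening in m; "gripper_force": force on a finger pad.
Only numpy, scipy, OpenCV 4.12 (cv2) and the standard library are available. Lean on these libraries where they do the work, as an engineer would, in place of code of your own. Each camera call takes 0.05 s, during which the arm holds its last target. There are 200 camera calls.

TASK

Set the knurled brass end cap on top of the revolving stamping-tool rack so that the rack will turn without wobbling: screw the cap down clockwise until it bottoms out on the washer, then back it off a quarter turn, and finish still holding it there in the gripper so that it cannot turn while its lock screw is tightened. The cap is thin-walled and pinches on its thread, so grip it gently, never over 60 N a finger, and leave the mallet, the jar and the wooden slicker beside the rack where they are.

Things in the scene. Friction and masses are not known exactly. Their poses are not given: they have to be found in the camera images.
- stand: Fixed round wooden foot of the revolving rack, 170 mm across, screwed to the bench; origin on the rack's upright axis at bench level. A fixed steel spindle 16 mm thick rises from it and carries the tool drum and, on its threaded top, the cap.
- washer (a point): Middle of the top face of the brass washer (31 mm across), 158 mm above the bench, on which the cap bottoms out. Below it the drum: a bush 28 mm across, then two wooden discs 190 mm across (top at 96 mm) with steel stamps standing in them 50 and 79 mm from the axis, none over 147 mm high. The drum turns freely on the spindle.
- cap: Knurled brass end cap, round, 36 mm across, 30 mm high (straight-sided from 2 to 25 mm up). Origin: middle of its underside, z up; 158 mm above the bench when bottomed out, 4 mm higher per full turn backed off. Its x axis runs along the dark groove on its top, to the lock screw in its side. Nothing stands beside it at its height: it can be gripped from above at any yaw.
- thread (a joint): How far the cap is unscrewed, rad: 0 = bottomed out (hard stop), growing as it turns anticlockwise seen from above; clockwise from above screws it down. Starts 3 to 6 from the bottom; a quarter turn is 1.57. About 0.05 N m of thread friction; stays where it is left.
- mallet: Wooden mallet standing on a face of its head (68 mm across, 95 mm high), handle level at 48 mm height reaching 220 mm along its x; origin under the middle of the head. A bystander.
- jar: Small amber glass jar with black lid, 64 mm across, 75 mm high; origin at the middle of its underside. A bystander.
- slicker: Turned pale wooden edge slicker standing upright, 38 mm across, 100 mm high; origin at the middle of its underside. A bystander.
Mind the look-alikes: they are no part of the job. Of the things like the stand, leave any that is orange, purple or turquoise; of the rest the smaller one is meant.

How it is judged (in metres and radians):
On the way, in this order (a step that is already met when the one before it is completed fails the run):
1. the cap is bottomed out on the washer (value of joint thread below 0.08 rad), for 0.2 s.
2. the cap is backed off a quarter turn and held (value of joint thread between 1.27 and 1.87 rad and contact force between the fingers and cap above 10 N), for 0.2 s.
At the end, for the whole second after the job is handed in: After bottoming out, the cap stands a quarter turn (1.57 rad, within 0.30) back from the bottom, still, held in the fingers (over 10 N, TCP within 12 mm of its axis and under 45 mm above its underside); mallet, jar and slicker within 30 mm of their starts (all of step 2 and velocity of joint thread between -0.1 and 0.1 rad/s and horizontal distance between the grasp point and cap below 0.012 m and z of the grasp point in the frame of cap below 0.045 m and distance of each of mallet, jar, slicker from where it was at the start of the episode below 0.03 m); the arm keeps its last pose, push and grip.
It fails at once if the cap was squeezed too hard (over 120 N of finger contact in all, 60 N a finger) (contact force between the fingers and cap above 120 N).
It fails at once if a bystander was knocked or moved (distance of any of mallet, jar, slicker from where it was at the start of the episode above 0.03 m).
It also fails if it takes over 54 s, if anything falls off the work surface, if the arm or the gripper's body presses on something with over 40 N, if the wrist force passes 120 N, or if a joint passes its speed limit or range.

## Working session

There is one attempt and no reset: what is moved stays moved. The work goes in short steps, Python scripts to look and compute and a tool call to move; the robot and the scene stay as the last step left them, time stands still between calls to the robot, and variables do not carry over. Pictures are saved under pics/ and viewed, at most 10 in all, crops included, and the job is handed in when it is done.

Besides the shell and the picture viewer there is one more tool, called after "Emit:" as name(argument=value, ...), one argument or row to a line, values as JSON. send_rows: Moves the arm, as the interface text tells. Its arguments: {"type":"object","properties":{"plan":{"type":"array","items":{"type":"array","items":{"type":"array","items":{"type":"number"}}}},"fingers":{"type":"number"}},"required":["plan"]}

```bash
mkdir -p pics; python3 - <<'E'
from plant import ctrl
import cv2
print(ctrl.get_obs())
for n in("side","top"):
    s=ctrl.snapshot(n); cv2.imwrite(f"pics/{n}0.png",s["img"][:,:,::-1]); print(n,s["K"].tolist(),s["pose"].round(4).tolist())
E
```

```text
{'clock': 0.0, 'joint_pos': array([ 8.33144918e+01,  2.05905628e+01,  6.35041086e-01, -1.93173444e-02,
       -7.01326401e+01, -1.65062737e+01]), 'qvel': array([ 0.1130736 ,  0.04323904,  0.06474942,  0.04422986,  0.01486786,
       -0.06236927]), 'tau': array([ 2.06682082e-03, -5.82715774e+01,  2.93042654e+01,  6.99708447e+00,
        6.80234531e-03, -1.40121192e-04]), 'tool_pos': array([0.26567869, 0.62005088, 0.24444463]), 'orientation': array([ 1.79910312e+02, -7.63964114e-03, -2.31983548e+01]), 'force': array([0.83291503, 0.58758257, 0.41019872]), 'moment': array([ 0.00467211, -0.00508212, -0.00982764]), 'gripper_force': 0.0, 'opening': 0.08758176423123318}
side [[485.8957825594242, 0.0, 318.36113344381727], [0.0, 485.8957825594242, 198.1078189403811], [0.0, 0.0, 1.0]] [[-0.1797, 0.808, -0.561, 1.2562], [0.9836, 0.1555, -0.0911, 0.1281], [0.0137, -0.5682, -0.8228, 1.2161], [0.0, 0.0, 0.0, 1.0]]
top [[370.84282041509823, 0.0, 319.83165219737157], [0.0, 370.84282041509823, 205.4298856957178], [0.0, 0.0, 1.0]] [[0.0241, -0.9868, 0.1601, 0.3885], [-0.9996, -0.0259, -0.0089, 0.0092], [0.013, -0.1599, -0.9871, 0.9599], [0.0, 0.0, 0.0, 1.0]]
```

View pics/side0.png

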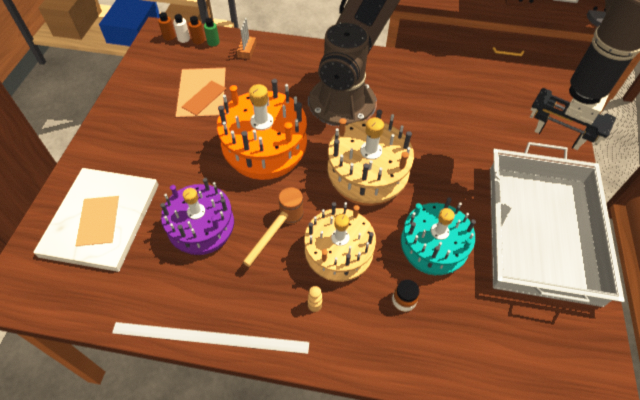

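View pics/top0.png

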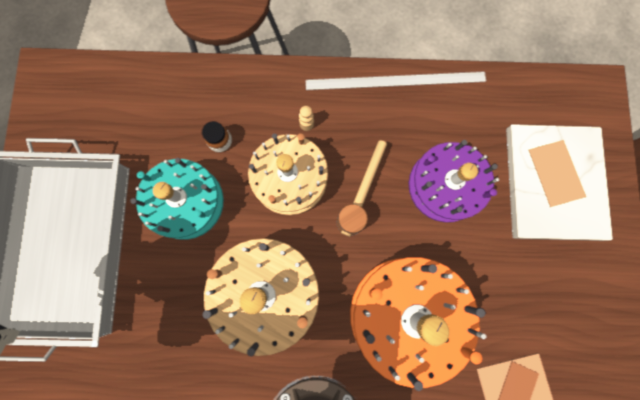

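The smaller pale rack is the target: its cap is at about (342,222) in the side view and (286,162) in the top view. The larger pale rack is the look-alike. I'll enlarge both views of the target.

```bash
python3 - <<'E'
import cv2,numpy as np
a=cv2.imread("pics/side0.png")[195:255,310:380]; b=cv2.imread("pics/top0.png")[135:195,255:325]
f=lambda i:cv2.resize(i,None,fx=5.7,fy=5.7,interpolation=cv2.INTER_CUBIC)
cv2.imwrite("pics/c0.png",np.hstack([f(a),f(b)]));print(f(a).shape)
E
```

```text
(342, 399, 3)
```

View pics/c0.png

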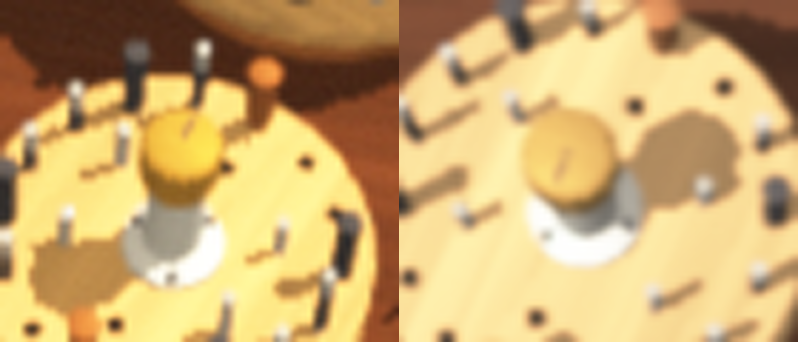

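The crop shows the cap's top face centred at about (184,145) in the left (side) half and (169,153) in the right (top) half. The short dark groove runs up and to the right in both halves.

```bash
cat > h.py <<'E'
import numpy as np
from plant import ctrl
def ray(s,u,v):
    T=np.array(s["pose"]); d=T[:3,:3]@np.linalg.solve(s["K"],[u,v,1]); return T[:3,3],d/np.linalg.norm(d)
def tri(rs):
    A=sum(np.eye(3)-np.outer(d,d) for o,d in rs); b=sum((np.eye(3)-np.outer(d,d))@o for o,d in rs)
    p=np.linalg.solve(A,b); return p,[np.linalg.norm(np.cross(p-o,d)) for o,d in rs]
def atz(r,z): o,d=r; return o+d*(z-o[2])/d[2]
def proj(s,p):
    T=np.array(s["pose"]); q=s["K"]@(T[:3,:3].T@(np.array(p)-T[:3,3])); return q[:2]/q[2]
E
python3 - <<'E'
from h import *
S=ctrl.snapshot("side");T=ctrl.snapshot("top")
px=lambda c,o:(o[0]+c[0]/5.7-.41,o[1]+c[1]/5.7-.41)
a=ray(S,*px((184,145),(310,195)));b=ray(T,*px((169,153),(255,135)))
print(tri([a,b])); print(atz(a,.191),atz(b,.191))
for c1,c2 in (((182,136),(193,120)),):
    p,q=[atz(ray(S,*px(c,(310,195))),.191) for c in(c1,c2)]; print("groove side",p,q,np.degrees(np.arctan2(*(q-p)[1::-1])))
p,q=[atz(ray(T,*px(c,(255,135))),.191) for c in((159,180),(170,150))]; print("groove top",p,q,np.degrees(np.arctan2(*(q-p)[1::-1])))
# washer flange/disc centre check: white flange at disc top z .096
print(atz(ray(S,*px((174,246),(310,195))),.1),atz(ray(T,*px((185,208),(255,135))),.1))
for u,v,z in((288,174,.08),): print(atz(ray(T,u,v),z))
for n,(s,t) in dict(slick=((315,299),(306,117)),jar=((406,294),(215,134)),mallet=((290,200),(352,217))).items(): print(n,tri([ray(S,*s),ray(T,*t)]))
E
```

```text
(array([0.60798968, 0.08248635, 0.18525912]), [np.float64(0.0013359060661386772), np.float64(0.001335906066138682)])
[0.61136244 0.08405005 0.191     ] [0.60653908 0.08062702 0.191     ]
groove side [0.60693756 0.08248114 0.191     ] [0.59781846 0.08596028 0.191     ] 159.11705801482313
groove top [0.59600044 0.08395379 0.191     ] [0.6077117  0.08029812 0.191     ] -17.33572980471271
[0.60961011 0.08400834 0.1       ] [0.60880978 0.08147087 0.1       ]
[0.60669542 0.08055426 0.08      ]
slick (array([0.76845869, 0.04447004, 0.04488214]), [np.float64(0.0020443574405023222), np.float64(0.002044357440502343)])
jar (array([0.71380138, 0.27383862, 0.05029559]), [np.float64(0.0006359361811828247), np.float64(0.0006359361811827854)])
mallet (array([ 0.50478672, -0.07554105,  0.08252137]), [np.float64(0.0006787003871288934), np.float64(0.000678700387128865)])
```

```bash
cat >> h.py <<'E'
from scipy.spatial.transform import Rotation as R
def rel(p0,yaw0,p1,dyaw):
    """shift cm in tool axes at start, world yaw change -> tool turn"""
    R0=R.from_euler("xyz",[180,0,yaw0],degrees=True)
    return (R0.inv().apply(np.array(p1)-p0)*100).round(3),-dyaw
E
python3 - <<'E'
from h import *
S=ctrl.snapshot("side");T=ctrl.snapshot("top")
for n,(s,t) in dict(big=((376,126),(252,300)),orange=((260,93),(434,330)),turq=((447,215),(161,190))).items(): print(n,tri([ray(S,*s),ray(T,*t)]))
P=[np.array(v) for v in((.266,.62,.245),(.45,.48,.29),(.62,.28,.29),(.6085,.0825,.25))]; y=-23.2
for i in range(3):
    print(np.linalg.norm(P[i+1]-P[i]),rel(P[i],y,P[i+1],35)); y+=35
E
```

```text
big (array([0.3204215 , 0.12936735, 0.23347   ]), [np.float64(0.0022205810335888636), np.float64(0.0022205810335888705)])
orange (array([ 0.2771504 , -0.20817933,  0.25544543]), [np.float64(0.003542299498867008), np.float64(0.0035422994988672154)])
turq (array([0.53939038, 0.34299   , 0.17949751]), [np.float64(0.0010989279375785246), np.float64(0.001098927937578645)])
0.23554405108174564 (array([22.427,  5.619, -4.5  ]), -35)
0.2624880949681337 (array([12.551, 23.054,  0.   ]), -35)
0.20183780617119282 (array([-15.184,  12.681,   4.   ]), -35)
```

Careful with the scale: shifts go in shares of 80 cm and turns go in shares of pi/2 rad. That gives: 22.43 cm / 80 = 0.2804, -4.5 cm / 80 = -0.0563, -35 degrees / 90 = -0.3889.

Emit:
send_rows(
  plan=[
    [[0.035, 0.0088, -0.007, 0, 0, -0.0489], [0.07, 0.0175, -0.014, 0, 0, -0.0978], [0.105, 0.0263, -0.021, 0, 0, -0.1467], [0.14, 0.035, -0.0281, 0, 0, -0.1944], [0.175, 0.0438, -0.035, 0, 0, -0.2433], [0.21, 0.0525, -0.0421, 0, 0, -0.2922], [0.245, 0.0613, -0.0493, 0, 0, -0.34], [0.2804, 0.0703, -0.0563, 0, 0, -0.3889]],
  ],
  fingers=1,
)

```text
clock: 0.97
tool_pos: [0.4508, 0.4794, 0.2907]
orientation: [-180.0, -0.0, 12.0]
force: [0.3, 0.1, 0.7]
opening: 0.0879
gripper_force: 0.0
```

To row units: 23.05 cm / 80 = 0.2881, 20.2 cm / 80 = 0.2525, -35 degrees / 90 = -0.3889.

Emit:
send_rows(
  plan=[
    [[0.0196, 0.036, 0, 0, 0, -0.0489], [0.0393, 0.072, 0, 0, 0, -0.0978], [0.0588, 0.1081, 0, 0, 0, -0.1467], [0.0785, 0.1438, 0, 0, 0, -0.1944], [0.0981, 0.18, 0, 0, 0, -0.2433], [0.1175, 0.2163, 0, 0, 0, -0.2922], [0.1375, 0.2525, 0, 0, 0, -0.34], [0.1569, 0.2881, 0, 0, 0, -0.3889]],
  ],
)

```text
clock: 1.63
tool_pos: [0.6207, 0.2791, 0.2904]
orientation: [-180.0, -0.0, 47.0]
force: [1.6, -0.6, -0.2]
opening: 0.0878
gripper_force: 0.0
```

To row units: -15.18 cm / 80 = -0.1898, -13.2 cm / 80 = -0.165, -35 degrees / 90 = -0.3889.

Emit:
send_rows(
  plan=[
    [[-0.0275, 0.0225, 0.0075, 0, 0, -0.0556], [-0.055, 0.0463, 0.015, 0, 0, -0.1111], [-0.0825, 0.0688, 0.0225, 0, 0, -0.1667], [-0.11, 0.0913, 0.03, 0, 0, -0.2222], [-0.1375, 0.115, 0.0375, 0, 0, -0.2778], [-0.165, 0.1375, 0.045, 0, 0, -0.3333], [-0.1898, 0.1585, 0.05, 0, 0, -0.3889], [-0.1898, 0.1585, 0.05, 0, 0, -0.3889]],
  ],
)

```text
clock: 2.3
tool_pos: [0.6073, 0.0792, 0.2496]
orientation: [-179.9, 0.1, 82.0]
force: [0.1, 0.4, -0.1]
opening: 0.0879
gripper_force: 0.0
```

```bash
python3 - <<'E'
from h import *
import cv2
o=ctrl.get_obs();print(o["tool_pos"],o["orientation"],o["joint_pos"])
S=ctrl.snapshot("side");T=ctrl.snapshot("top")
o=ctrl.get_obs();print(o["tool_pos"])
a=S["img"][150:260,285:395,::-1]; b=T["img"][115:225,235:345,::-1]
f=lambda i:cv2.resize(i,None,fx=3.6,fy=3.6,interpolation=cv2.INTER_CUBIC)
cv2.imwrite("pics/c1.png",np.hstack([f(a),f(b)]))
for s,o in((S,(285,150)),(T,(235,115))): print((proj(s,[.6085,.0825,.19])-o+.4)*3.6)
E
```

```text
[0.60729835 0.07915344 0.24962998] [-1.79905752e+02  5.88228255e-02  8.19739407e+01] [ 2.56745683e+01  1.46190440e+01 -7.16441767e+00 -3.61195282e-03
 -6.83275863e+01  1.46300661e+02]
[0.60834165 0.08191327 0.25039564]
[204.51694936 250.50902793]
[175.81945025 165.78728291]
```

View pics/c1.png

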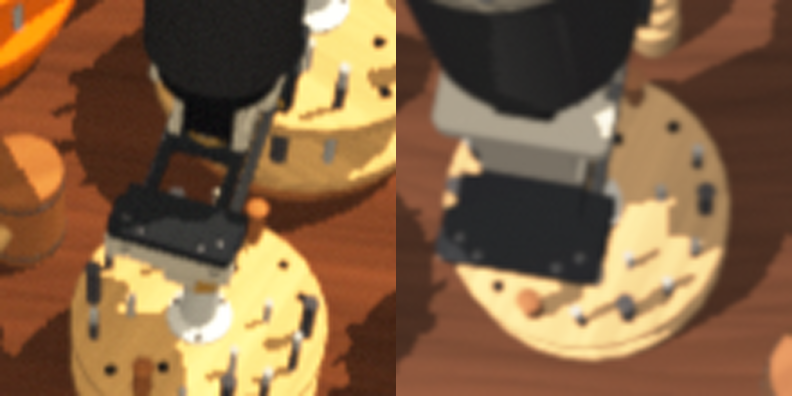

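To row units: 5.3 cm / 80 = 0.0663, 5.2 cm / 80 = 0.065, -20 degrees / 90 = -0.2222.

Emit:
send_rows(
  plan=[
    [[0, 0, 0.0075, 0, 0, -0.0278], [0, 0, 0.0175, 0, 0, -0.0556], [0, 0, 0.0288, 0, 0, -0.0833], [0, 0, 0.04, 0, 0, -0.1111], [0, 0, 0.0513, 0, 0, -0.1389], [0, 0, 0.06, 0, 0, -0.1667], [0, 0, 0.065, 0, 0, -0.1944], [0, 0, 0.0663, 0, 0, -0.2222]],
  ],
)

```text
clock: 3.07
tool_pos: [0.6082, 0.0841, 0.1965]
orientation: [-179.9, 0.0, 101.9]
force: [0.4, 0.5, 0.3]
opening: 0.0872
gripper_force: 0.0
```

To row units: 1.5 cm / 80 = 0.0188, 1.4 cm / 80 = 0.0175.

Emit:
send_rows(
  plan=[
    [[0, 0, 0.0038, 0, 0, 0], [0, 0, 0.0088, 0, 0, 0], [0, 0, 0.0138, 0, 0, 0], [0, 0, 0.0175, 0, 0, 0], [0, 0, 0.0188, 0, 0, 0], [0, 0, 0.0188, 0, 0, 0]],
  ],
)

```text
clock: 3.57
tool_pos: [0.6083, 0.083, 0.182]
orientation: [-180.0, 0.0, 101.8]
force: [-0.3, 0.4, 0.1]
opening: 0.0878
gripper_force: 0.0
```

```bash
python3 - <<'E'
from h import *
import cv2
S=ctrl.snapshot("side");T=ctrl.snapshot("top")
o=ctrl.get_obs();print(o["tool_pos"],o["orientation"],o["joint_pos"],o["force"],o["moment"])
a=S["img"][150:260,285:395,::-1]; b=T["img"][115:225,235:345,::-1]
f=lambda i:cv2.resize(i,None,fx=3.6,fy=3.6,interpolation=cv2.INTER_CUBIC)
cv2.imwrite("pics/c2.png",np.hstack([f(a),f(b)]))
E
```

```text
[0.60850834 0.08298871 0.18245335] [1.79994437e+02 2.04610528e-03 1.01784825e+02] [ 2.59664335e+01  1.75381427e+01 -1.23124705e+01  3.85872088e-03
 -6.01444948e+01  1.65816471e+02] [0.55657052 0.87523941 0.21035768] [-0.10367378 -0.12455003  0.0103399 ]
```

View pics/c2.png

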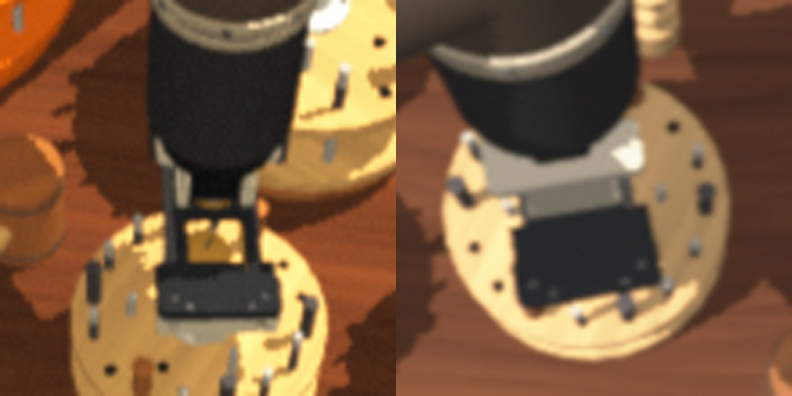

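The cap and its groove, at about (210,240) in the left half, sit between the open fingers. Next I close the gripper.

Emit:
send_rows(
  plan=[
    [[0, 0, 0, 0, 0, 0], [0, 0, 0, 0, 0, 0], [0, 0, 0, 0, 0, 0], [0, 0, 0, 0, 0, 0], [0, 0, 0, 0, 0, 0], [0, 0, 0, 0, 0, 0], [0, 0, 0, 0, 0, 0], [0, 0, 0, 0, 0, 0]],
  ],
  fingers=0,
)

```text
clock: 4.33
tool_pos: [0.6084, 0.083, 0.1823]
orientation: [-180.0, -0.0, 101.8]
force: [0.5, 0.5, 0.0]
opening: 0.0399
gripper_force: 0.0
```

```bash
python3 - <<'E'
from h import *
o=ctrl.get_obs();print(o)
E
```

```text
{'clock': 4.3333, 'joint_pos': array([ 2.59700573e+01,  1.75405145e+01, -1.23223457e+01, -1.05780418e-03,
       -6.01390942e+01,  1.65836424e+02]), 'qvel': array([ 0.03312313, -0.02524319,  0.01847905, -0.007574  , -0.04594118,
        0.01878682]), 'tau': array([-2.69938908e-03, -5.18514776e+01,  2.70181042e+01,  6.30843937e+00,
       -1.76423747e-02, -2.59927701e-04]), 'tool_pos': array([0.60842243, 0.08301764, 0.18234563]), 'orientation': array([-1.79997881e+02, -4.11246567e-04,  1.01805954e+02]), 'force': array([0.50235278, 0.47063023, 0.04763207]), 'moment': array([-0.09904918, -0.16047385, -0.0156413 ]), 'gripper_force': 0.0, 'opening': 0.039892346144878715}
```

Emit:
send_rows(
  plan=[
    [[0, 0, 0, 0, 0, 0], [0, 0, 0, 0, 0, 0], [0, 0, 0, 0, 0, 0], [0, 0, 0, 0, 0, 0]],
  ],
)

```text
clock: 4.67
tool_pos: [0.6071, 0.0827, 0.1822]
orientation: [-179.8, 0.0, 101.8]
force: [-5.3, 0.7, 3.3]
opening: 0.0353
gripper_force: 30.0
```

```bash
python3 - <<'E'
from h import *
o=ctrl.get_obs();print(o["tool_pos"],o["opening"],o["gripper_force"],o["force"],o["moment"])
E
```

```text
[0.60709968 0.08266447 0.18221512] 0.035266450019320564 29.999221902689897 [-5.25244841  0.70024231  3.26824547] [-0.07776529  1.84926055 -0.0163326 ]
```

To row units: -0.14 cm / 80 = -0.0018, 0.055 cm / 80 = 0.0007, 50 degrees / 90 = 0.5556.

Emit:
send_rows(
  plan=[
    [[0.0004, -0.0018, 0.0001, 0, 0, 0.0333], [0.0004, -0.0018, 0.0002, 0, 0, 0.1], [0.0004, -0.0018, 0.0003, 0, 0, 0.1778], [0.0004, -0.0018, 0.0003, 0, 0, 0.2556], [0.0004, -0.0018, 0.0004, 0, 0, 0.3333], [0.0004, -0.0018, 0.0005, 0, 0, 0.4111], [0.0004, -0.0018, 0.0006, 0, 0, 0.4889], [0.0004, -0.0018, 0.0007, 0, 0, 0.5556]],
  ],
)

```text
clock: 5.33
tool_pos: [0.6074, 0.0826, 0.1818]
orientation: [180.0, 0.0, 51.4]
force: [3.2, -2.6, -1.0]
opening: 0.0353
gripper_force: 30.0
```

```bash
cat > o.py <<'E'
from h import *
o=ctrl.get_obs();print(o["clock"],*[o[k].round(4) for k in("tool_pos","orientation","force","moment")],o["opening"],o["gripper_force"],o["joint_pos"][5])
E
python3 o.py
```

```text
5.3333 [0.6074 0.0826 0.1818] [1.799545e+02 2.800000e-03 5.144640e+01] [ 3.1846 -2.588  -0.9547] [-0.9496 -0.9762  0.0585] 0.03531338450210797 29.989731323777704 115.4181359789777
```

To row units: 0.055 cm / 80 = 0.0007, 0.048 cm / 80 = 0.0006, 50 degrees / 90 = 0.5556.

Emit:
send_rows(
  plan=[
    [[0, 0, 0.0001, 0, 0, 0.0667], [0, 0, 0.0002, 0, 0, 0.1333], [0, 0, 0.0003, 0, 0, 0.2], [0, 0, 0.0003, 0, 0, 0.2778], [0, 0, 0.0004, 0, 0, 0.3444], [0, 0, 0.0005, 0, 0, 0.4111], [0, 0, 0.0006, 0, 0, 0.4889], [0, 0, 0.0007, 0, 0, 0.5556]],
  ],
)

```text
clock: 6.0
tool_pos: [0.6076, 0.0822, 0.1812]
orientation: [179.9, -0.0, 1.5]
force: [4.2, -4.9, -1.8]
opening: 0.0351
gripper_force: 30.0
```

```bash
python3 o.py
```

```text
6.0 [0.6076 0.0822 0.1812] [ 1.799378e+02 -4.040000e-02  1.452200e+00] [ 4.1791 -4.9174 -1.8363] [-1.6286 -1.2709  0.0366] 0.03506075451311333 29.989112180093116 65.42611202112025
```

To row units: 0.055 cm / 80 = 0.0007, 0.048 cm / 80 = 0.0006, 50 degrees / 90 = 0.5556.

Emit:
send_rows(
  plan=[
    [[0, 0, 0.0001, 0, 0, 0.0667], [0, 0, 0.0002, 0, 0, 0.1333], [0, 0, 0.0003, 0, 0, 0.2], [0, 0, 0.0003, 0, 0, 0.2778], [0, 0, 0.0004, 0, 0, 0.3444], [0, 0, 0.0005, 0, 0, 0.4111], [0, 0, 0.0006, 0, 0, 0.4889], [0, 0, 0.0007, 0, 0, 0.5556]],
  ],
)

```text
clock: 6.67
tool_pos: [0.6074, 0.0818, 0.1807]
orientation: [180.0, -0.1, -48.6]
force: [3.3, -6.1, -2.8]
opening: 0.0354
gripper_force: 30.0
```

```bash
python3 o.py
```

```text
6.6667 [0.6074 0.0818 0.1807] [ 1.799518e+02 -8.400000e-02 -4.855460e+01] [ 3.3144 -6.1297 -2.7885] [-2.0788 -1.1849  0.0201] 0.03535044828169389 29.989150839411423 15.425829114250167
```

To row units: 0.15 cm / 80 = 0.0019, 0.1 cm / 80 = 0.0013, 40 degrees / 90 = 0.4444.

Emit:
send_rows(
  plan=[
    [[0.0006, 0.0001, 0.0001, 0, 0, 0.0556], [0.0013, 0.0003, 0.0003, 0, 0, 0.1111], [0.0019, 0.0004, 0.0004, 0, 0, 0.1667], [0.0019, 0.0004, 0.0006, 0, 0, 0.2222], [0.0019, 0.0004, 0.0008, 0, 0, 0.2778], [0.0019, 0.0004, 0.0008, 0, 0, 0.3333], [0.0019, 0.0004, 0.0009, 0, 0, 0.3889], [0.0019, 0.0004, 0.001, 0, 0, 0.4444]],
  ],
)

```text
clock: 7.33
tool_pos: [0.6072, 0.0815, 0.1801]
orientation: [179.9, -0.0, -88.4]
force: [-2.7, 0.4, 2.4]
opening: 0.0351
gripper_force: 30.0
```

```bash
python3 o.py
```

```text
7.3333 [0.6072 0.0815 0.1801] [ 1.799421e+02 -2.330000e-02 -8.843720e+01] [-2.7452  0.3935  2.3685] [0.0137 1.0976 0.0774] 0.03508769143314319 29.994789524827183 -24.32129896560241
```

To row units: 0.044 cm / 80 = 0.0006, 0.039 cm / 80 = 0.0005, 40 degrees / 90 = 0.4444.

Emit:
send_rows(
  plan=[
    [[0, 0, 0.0001, 0, 0, 0.0556], [0, 0, 0.0001, 0, 0, 0.1111], [0, 0, 0.0002, 0, 0, 0.1667], [0, 0, 0.0003, 0, 0, 0.2222], [0, 0, 0.0004, 0, 0, 0.2778], [0, 0, 0.0004, 0, 0, 0.3333], [0, 0, 0.0005, 0, 0, 0.3889], [0, 0, 0.0006, 0, 0, 0.4444]],
  ],
)

```text
clock: 8.0
tool_pos: [0.6066, 0.0813, 0.1798]
orientation: [179.9, -0.1, -128.4]
force: [-5.4, 1.1, 6.1]
opening: 0.0352
gripper_force: 30.0
```

```bash
python3 o.py
```

```text
8.0 [0.6066 0.0813 0.1798] [ 1.799478e+02 -1.189000e-01 -1.283549e+02] [-5.3634  1.1488  6.0541] [0.246  2.2513 0.9193] 0.035242690753942846 30.02533699152991 -64.2584657075791
```

To row units: -0.05 cm / 80 = -0.0006, -0.03 cm / 80 = -0.0004, 9 degrees / 90 = 0.1.

Emit:
send_rows(
  plan=[
    [[0, 0, -0.0001, 0, 0, 0.0333], [0, 0, -0.0004, 0, 0, 0.0667], [0, 0, -0.0006, 0, 0, 0.1], [0, 0, -0.0006, 0, 0, 0.1], [0, 0, -0.0006, 0, 0, 0.1], [0, 0, -0.0006, 0, 0, 0.1], [0, 0, -0.0006, 0, 0, 0.1], [0, 0, -0.0006, 0, 0, 0.1]],
  ],
)

```text
clock: 8.67
tool_pos: [0.6068, 0.0817, 0.1799]
orientation: [179.9, -0.1, -137.0]
force: [-5.7, 1.3, 2.9]
opening: 0.0353
gripper_force: 30.0
```

```bash
python3 o.py
```

```text
8.6667 [0.6068 0.0817 0.1799] [ 1.799447e+02 -8.980000e-02 -1.370347e+02] [-5.6989  1.3001  2.9253] [0.5139 1.9636 0.7278] 0.035338713227837076 30.000729800085537 -72.92549736184928
```

To row units: 0.12 cm / 80 = 0.0015, 0.08 cm / 80 = 0.001.

Emit:
send_rows(
  plan=[
    [[0.001, 0.0015, 0, 0, 0, 0], [0.001, 0.0015, 0, 0, 0, 0], [0.001, 0.0015, 0, 0, 0, 0], [0.001, 0.0015, 0, 0, 0, 0], [0.001, 0.0015, 0, 0, 0, 0], [0.001, 0.0015, 0, 0, 0, 0]],
  ],
  fingers=0.6,
)

```text
clock: 9.17
tool_pos: [0.6065, 0.082, 0.1799]
orientation: [-180.0, 0.0, -137.2]
force: [0.5, 0.2, -0.3]
opening: 0.0532
gripper_force: 0.0
```

```bash
python3 o.py; cat > pic.py <<'E'
import sys,cv2
from h import *
S=ctrl.snapshot("side");T=ctrl.snapshot("top")
a=S["img"][195:255,310:380,::-1]; b=T["img"][115:225,235:345,::-1]
cv2.imwrite(sys.argv[1],np.hstack([cv2.resize(a,(399,342),interpolation=2),cv2.resize(b,(342,342),interpolation=2)]))
E
python3 pic.py pics/c3.png
```

```text
9.1667 [0.6065 0.082  0.1799] [-1.799963e+02  5.200000e-03 -1.371914e+02] [ 0.5372  0.1773 -0.262 ] [ 0.0734 -0.0852  0.0651] 0.05316206302792714 0.0 -73.15823206327971
```

View pics/c3.png

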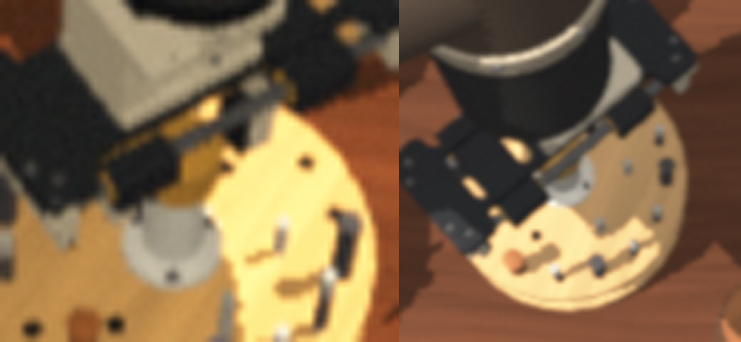

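The release freed the torque. The groove is hidden by the fingers in this view, but the 0.7–0.9 N m plateau means the cap is on its stop. I regrasp without wind-up.

Emit:
send_rows(
  plan=[
    [[0, 0, 0, 0, 0, 0], [0, 0, 0, 0, 0, 0], [0, 0, 0, 0, 0, 0], [0, 0, 0, 0, 0, 0], [0, 0, 0, 0, 0, 0], [0, 0, 0, 0, 0, 0], [0, 0, 0, 0, 0, 0], [0, 0, 0, 0, 0, 0]],
  ],
  fingers=0,
)

```text
clock: 9.93
tool_pos: [0.6066, 0.0818, 0.18]
orientation: [-180.0, 0.0, -137.2]
force: [2.9, -3.0, -1.2]
opening: 0.0353
gripper_force: 30.0
```

```bash
python3 o.py
```

```text
9.9333 [0.6066 0.0818 0.18  ] [-1.799748e+02  4.600000e-03 -1.371941e+02] [ 2.9319 -3.0243 -1.1553] [-1.0085 -1.1104  0.0525] 0.03531965745286483 29.997469274042032 -73.16470020201595
```

To row units: 6 degrees / 90 = 0.0667.

Emit:
send_rows(
  plan=[
    [[0, 0, 0, 0, 0, 0.0333], [0, 0, 0, 0, 0, 0.0667], [0, 0, 0, 0, 0, 0.0667], [0, 0, 0, 0, 0, 0.0667], [0, 0, 0, 0, 0, 0.0667]],
  ],
)

```text
clock: 10.35
tool_pos: [0.6071, 0.0823, 0.1801]
orientation: [-180.0, 0.1, -143.0]
force: [5.7, -1.6, -3.3]
opening: 0.035
gripper_force: 30.0
```

```bash
python3 o.py
```

```text
10.35 [0.6071 0.0823 0.1801] [-1.799578e+02  6.880000e-02 -1.430315e+02] [ 5.6802 -1.6212 -3.3353] [-0.5745 -1.9084  0.706 ] 0.03499743088603038 29.995375253492966 -79.02633935188182
```

To row units: -0.05 cm / 80 = -0.0006, -0.045 cm / 80 = -0.0006, -46 degrees / 90 = -0.5111.

Emit:
send_rows(
  plan=[
    [[0, 0, -0.0001, 0, 0, -0.0444], [0, 0, -0.0001, 0, 0, -0.1111], [0, 0, -0.0002, 0, 0, -0.1778], [0, 0, -0.0003, 0, 0, -0.2444], [0, 0, -0.0004, 0, 0, -0.3111], [0, 0, -0.0005, 0, 0, -0.3778], [0, 0, -0.0006, 0, 0, -0.4444], [0, 0, -0.0006, 0, 0, -0.5111]],
  ],
)

```text
clock: 11.02
tool_pos: [0.6069, 0.0823, 0.1806]
orientation: [-179.9, 0.0, -96.8]
force: [5.3, -1.3, -1.5]
opening: 0.0352
gripper_force: 30.0
```

```bash
python3 o.py
```

```text
11.0167 [0.6069 0.0823 0.1806] [-1.799396e+02  3.840000e-02 -9.681150e+01] [ 5.2635 -1.3422 -1.4831] [-0.4304 -1.5522 -0.0994] 0.03515094397183715 29.993666908339947 -32.783569535814564
```

To row units: -0.051 cm / 80 = -0.0006, -0.048 cm / 80 = -0.0006, -47 degrees / 90 = -0.5222.

Emit:
send_rows(
  plan=[
    [[0, 0, -0.0001, 0, 0, -0.0667], [0, 0, -0.0002, 0, 0, -0.1444], [0, 0, -0.0003, 0, 0, -0.2222], [0, 0, -0.0004, 0, 0, -0.3], [0, 0, -0.0004, 0, 0, -0.3778], [0, 0, -0.0005, 0, 0, -0.4444], [0, 0, -0.0006, 0, 0, -0.4889], [0, 0, -0.0006, 0, 0, -0.5222]],
  ],
)

```text
clock: 11.68
tool_pos: [0.6068, 0.0822, 0.1811]
orientation: [-179.9, -0.0, -49.9]
force: [4.0, -1.2, -2.0]
opening: 0.0349
gripper_force: 30.0
```

Emit:
send_rows(
  plan=[
    [[0, 0, 0, 0, 0, 0], [0, 0, 0, 0, 0, 0], [0, 0, 0, 0, 0, 0], [0, 0, 0, 0, 0, 0], [0, 0, 0, 0, 0, 0]],
  ],
)

```text
clock: 12.1
tool_pos: [0.6068, 0.0822, 0.1811]
orientation: [-180.0, -0.0, -50.2]
force: [4.8, -1.2, -2.1]
opening: 0.0351
gripper_force: 30.0
```

```bash
python3 o.py; python3 pic.py pics/c4.png
```

```text
12.1 [0.6068 0.0822 0.1811] [-1.799515e+02 -1.960000e-02 -5.024040e+01] [ 4.8115 -1.1856 -2.1367] [-0.3581 -1.8841  0.0254] 0.035066971013893465 29.996091278007952 13.779489000735571
```

View pics/c4.png

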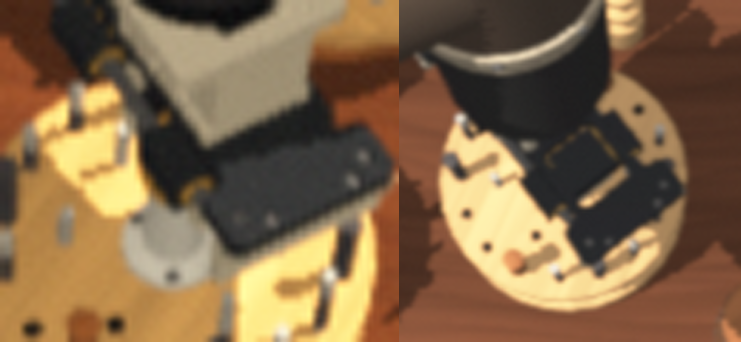

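The cap is still gripped at 30 N after about 90° of back-off with no slip torque, and the slicker stands where it was. I'm handing in.

```bash
python3 -c "
from plant import ctrl
print(ctrl.close_job())"
```

```text
the job is handed in; nothing more can be done
None
```

The cap was screwed down to its stop on the washer, backed off about 90°, and handed in still held at 30 N a finger; the judge returned no verdict, and the quarter turn is judged from arm yaw and torque because the fingers hid the groove.

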